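# Line up a quarter-turn fastener and hold an access cover on its gasket

## Robot

A 7-joint arm with a two-finger parallel gripper is mounted at the origin on the work surface. World frame = base frame: x ahead of the robot, y to its left, z up, the work surface at z = 0. Lengths are in m, angles in degrees, forces in N, time in s.
With the tool pointing down it reaches from about 0.425 to 0.875 m from the base axis. Payload 4.7 kg.
Tool frame: the origin (TCP) lies midway between the tips of the shut fingers; the grasp point (between the pads) lies env.grip_point_offset behind it (env.grip_point_offset is the distance from the TCP to the grasp point, in m); x points along the fingers, y is the direction in which the jaws open and shut, and the axes are right-handed (so a half turn about x gives the same grasp; the last joint's range is limited). The gripper opens to 87 mm and grips with 3 to 60 N. Pads are 19 mm wide; open, the fingers measure 117 mm over their backs; the gripper's body (75 mm by 190 mm) begins 51 mm behind the grasp point.
Start: joints at [73.344, 18.392, -4.016, 83.108, 1.295, 78.541, -3.26], TCP at [0.195, -0.62, 0.223] pointing down, gripper open.
Joint ranges: [-163.93, 163.93], [-17.29, 119.83], [-79.2, 71.16], [3.27, 140.29], [-89.18, 269.18], [5.43, 117.66], [-154.24, 154.24]. Speed limits (degrees/s): [147.25, 147.25, 180, 180, 180, 180, 180].

## Interface

Orientations are given as [roll, pitch, yaw] about the fixed x, y, z axes, in that order (R = Rz(yaw) Ry(pitch) Rx(roll)).
In Python, from cell import readout, read_camera, camera_params, sign_off, spot_in, pinpoint, env gives the robot as it stands.
- The arm moves only by the shell command python3 -m pendant 'ROWS' [OPENING] [FORCE]. ROWS is a JSON object of lists of equal length, an entry for each row: "xyz": the shift along the world's x, y, z in m, a list of three; "turn": the turn about the world's z in rad. A call has 1 to 10 rows; each row shifts and turns the pose as measured when the row begins; what a row does not reach is not made up. A row lasts 1/8 s, in which the tool goes at most 62.5 mm and 10.7 degrees, less where a joint would pass 70% of its speed; a pose out of reach is approached as far as the arm can. A call is refused whole if a number of a shift passes 0.0625 or a number of a turn 0.188, either way. A call with a gripper value outside its range is refused whole. OPENING is the opening, from 0 (shut) to 1 (fully open), set as the call begins (- or left out, the last holds). The fingers move at their own pace and stop on an object; FORCE is the grip in N (left out, the last holds). Time passes only in rows, so rows that do not move let the fingers close. It gives the time, the measured TCP pose, the force and the opening at its end, in the units of the state.
- readout.get_obs(): the state, without advancing time (a new reading comes with each control period).
- read_camera(name): name is "side" or "top" or "wrist"; returns the picture (400x640x3 uint8, red, green, blue); there is no depth.
- camera_params(name): a dict with "fx", "fy", "cx", "cy" (pixels), "k1" (the pictures are not rectified: a ray, as slopes to the right and down, at radius r is drawn at 1 + k1 r^2 times it, then the intrinsics apply), "rvec" (rotation vector, rad) and "tvec" (3), from world to camera coordinates, as OpenCV has them; the wrist camera has in their place "hand_eye" (4x4, takes a point from camera to tool coordinates, whose origin is the TCP and whose axes are the tool frame's). Camera axes: x right, y down, z forward; pixel columns grow to the right and rows downward; lengths in m; the calibration is good to about 2 mm. A picture is of the moment at which its call begins: read the wrist's pose just before it. camera_params takes no time and is no camera call.
- sign_off(): hands the job in, once; it reports no verdict.
Trained networks look in the newest picture that a camera, given by its name, has taken for a name from the list of things; names that differ only in an ending like _2 or _b are one class to them, and where a whole thing is asked for, a point or a joint stands for the part that bears it (a point fixed in the world has none). Each returns a list of dicts, best first, with "score" (0 to 1); they miss things now and then, are a little off and sometimes report something else, mostly with a low value. They report only what shows in the picture. A call takes as long as a camera call. They do not tell look-alikes from the thing itself.
- spot_in(camera, name): "at" ([x, y, z] in m, in the coordinates of the camera as it stood for that picture, good to about 4 mm: the middle of the surface that is visible of it).
- pinpoint(camera, name): "at" ([x, y, z] in m, in the coordinates of the camera as it stood for that picture, good to about 4 mm: a listed point, or the origin of a listed thing).
The state is a dict: "time_s": time; "qpos": joint angles; "joint_velocities": joint speeds; "effort": joint torques, N m; "tool_pos": TCP position; "tool_rot": TCP orientation; "force": force on the tool from outside, world axes, zero at the start; "wrist_torque": the same for the moment, N m; "grip_width": finger opening in m.
Only numpy, scipy, OpenCV 4.12 (cv2) and the standard library are available. Lean on these libraries where they do the work, as an engineer would, in place of code of your own. Each camera call takes 0.05 s, during which the arm holds its last target.

## Task

Turn the quarter-turn fastener in the open equipment case until its bar lies straight across the opening (parallel to the opening's short sides), so that it lines up with the slot of the loose cover. Then lay the cover in the opening, handle up, with the bar coming through the slot, press it down until it is flush with the frame, and finish while still holding it pressed down there, with the fastener left lined up. Do not disturb the other things on the bench.

Things in the scene. Friction and masses are not known exactly. Their poses are not given: they have to be found in the camera images.
- case: Grey equipment case, 210 (x) x 150 (y) x 50 mm tall, fixed flat on the bench. Origin: centre of its underside. x runs along the long side towards the end where the fastener stands, z up. In its top is a recessed opening, lined with a black rubber gasket.
- opening (a point): Centre of the opening, level with the frame's top face, 50 mm above the bench; axes as the case's. Opening 146 (x) x 96 (y) mm, its floor 16 mm below the frame's top. The gasket lines the edge of the floor, 12 mm wide, its top 6 mm below the frame's top when free. The fastener's axis is at x = +47 mm, y = 0.
- fastener_bar (a point): Fastener: upright steel post, 10 mm across, carrying a bar 38 long, 10 wide, 20 mm tall, with a dark driver slot along its top; grip it from above across its width. Point: on the vertical axis, 23 mm above the frame's top (the bar spans 12 to 32 mm above it). Turns with the bar: y along the bar, x across it, z up.
- fastener (a joint): Angle of the bar, rad, growing counterclockwise from above. 0: the bar lies along the opening's y, lined up with the slot of a cover lying in the opening. Starts between 0.75 and 1.5; no stop or click at 0; limits -1.7 and 1.7; stays where it is left (friction about 0.06 N m).
- cover: Loose aluminium cover, 140 (x) x 90 (y) mm, 10 mm thick over its edge (5 mm plate, 5 mm rim below), 0.2 to 0.45 kg, starts on the bench rim down, handle up. Origin: centre of the rim's underside. x points to the end with the slot, z up.
- cover_handle (a point): Centre of the cover's black grip bar, over the cover's centre, 37 mm above the rim's underside and 27 mm above the plate's top. The bar is 56 mm long along x, 12 wide along y, 14 tall, on two short legs. Axes as the cover's.
- cover_slot (a point): Centre of the slot through the cover, at the plate's top face, 47 mm along x from the cover's centre. The slot is 17 mm (x) by 46 mm (y). Axes as the cover's.
- gasket (a joint): How far the gasket is pressed down, m, 0 to 0.005. At 0 a cover on it stands 4 mm proud of the frame; at 0.004 the cover is flush. It springs back: about 2 N to start it, then 2.5 N per mm (12 N for flush, the cover's own weight of 2 to 4 N included).
- heatsink: Bystander, to be left alone: finned aluminium heat sink, 50 x 40 x 24 mm. Origin at the centre of its underside.
- carton_small: Bystander, to be left alone: small brown carton, 60 x 45 x 40 mm. Origin at the centre of its underside.
- capacitor: Bystander, to be left alone: grey upright capacitor can, 34 x 34 x 46 mm. Origin at the centre of its underside.
- screwdriver: Bystander, to be left alone: screwdriver with black handle lying on the bench, length 150 mm. Origin at the middle of its length on the bench.
- carton_white: Bystander, to be left alone: white carton, 80 x 60 x 45 mm. Origin at the centre of its underside.
- fan: Bystander, to be left alone: square black cooling fan lying flat, 60 x 60 x 25 mm. Origin at the centre of its underside.
- circuit_board: Bystander, to be left alone: green circuit board with parts on it, 100 x 70 x 22 mm. Origin at the centre of its underside.
Not all that is in view belongs to the job. Of the things that look like the cover, the middle-sized one is meant.

How it is judged (in metres and radians):
On the way:
1. the fastener's bar lies across the opening, within 0.18 rad (value of joint fastener between -0.18 and 0.18 rad), for 0.2 s.
At the end, for the whole second after the job is handed in: Cover in the opening handle up, centred within 8 mm, level within 0.06 rad, the bar through its slot and within 0.22 rad of straight across; the gasket pressed down by more than 2.2 mm (flush is 4) and the fingers still on the cover, through the last second (value of joint fastener between -0.22 and 0.22 rad and horizontal distance between cover_slot and fastener_bar below 0.008 m and horizontal distance between cover_handle and opening below 0.008 m and angle between the x axis of cover_handle and the x axis of opening, either way round below 0.12 rad and angle between cover_handle's own z axis and vertical below 0.06 rad and z of cover_handle in the frame of opening between 0.02 and 0.0295 m and value of joint gasket above 0.0022 m and contact force between the fingers and cover above 1 N); the arm keeps its last pose, push and grip.
It fails at once if any of the other things on the bench is shifted by more than 40 mm (distance of any of heatsink, carton_small, capacitor, screwdriver, carton_white, fan, circuit_board from where it was at the start of the episode above 0.04 m).
It also fails if it takes over 51 s, if anything falls off the work surface, if the arm or the gripper's body presses on something with over 40 N, if the wrist force passes 120 N, or if a joint passes its speed limit or range.

## Working session

There is one attempt and no reset: what is moved stays moved. The work goes in short steps, Python scripts to look and compute and a shell command to move; the robot and the scene stay as the last step left them, time stands still between calls to the robot, and variables do not carry over. Pictures are saved under pics/ and viewed, and the job is handed in when it is done.

```bash
ls; mkdir -p pics; python3 - <<'E'
from cell import *
import cv2
o=readout.get_obs();print(o)
for n in("side","top","wrist"):
    im=read_camera(n);cv2.imwrite(f"pics/{n}0.png",im[:,:,::-1]);p=camera_params(n);print(n,p)
print(env.grip_point_offset)
E
```

```text
pics
{'time_s': 0.0, 'qpos': array([73.3456173 , 18.44025012, -4.01517355, 83.1768748 ,  1.29676262,
       78.54038158, -3.26089731]), 'joint_velocities': array([-0.07384161,  0.0847796 ,  0.01012111, -0.09078556,  0.0428107 ,
       -0.00364266,  0.06622392]), 'effort': array([-2.56625881e-04, -4.91290569e+01, -4.04761825e-01, -3.12536860e+01,
       -6.42733625e-02,  4.35307575e-02,  1.66565633e-04]), 'tool_pos': array([ 0.19481645, -0.6195227 ,  0.2214307 ]), 'tool_rot': array([-86.09031403,  89.88757479, 111.37297699]), 'force': array([ 0.13624484,  0.35086507, -0.29272081]), 'wrist_torque': array([ 0.0011946 ,  0.00625306, -0.02603529]), 'grip_width': 0.08688582431779089}
side {'fx': 499.97631893394373, 'fy': 499.97631893394373, 'cx': 310.63557575273575, 'cy': 204.191839315869, 'k1': 0.027358284104814858, 'rvec': array([ 0.56065651, -2.59739205,  1.33622121]), 'tvec': array([0.427859  , 0.18932824, 1.25571963])}
top {'fx': 462.07627691060316, 'fy': 462.07627691060316, 'cx': 311.1593186277927, 'cy': 196.91222826408293, 'k1': -0.09985376096379987, 'rvec': array([ 2.1759464 , -2.12317296,  0.19706272]), 'tvec': array([-0.02647612,  0.47140873,  1.26938203])}
wrist {'fx': 300.2583089909547, 'fy': 300.2583089909547, 'cx': 325.444119928801, 'cy': 199.8430302879096, 'k1': -0.042262272014788896, 'hand_eye': array([[-2.27144940e-04, -2.77671504e-01,  9.60676056e-01,
        -1.62037494e-01],
       [ 9.99999961e-01, -2.16285678e-04,  1.73928101e-04,
        -1.06424334e-03],
       [ 1.59485594e-04,  9.60676058e-01,  2.77671542e-01,
        -7.69744067e-02],
       [ 0.00000000e+00,  0.00000000e+00,  0.00000000e+00,
         1.00000000e+00]])}
0.0187
```

View pics/top0.png

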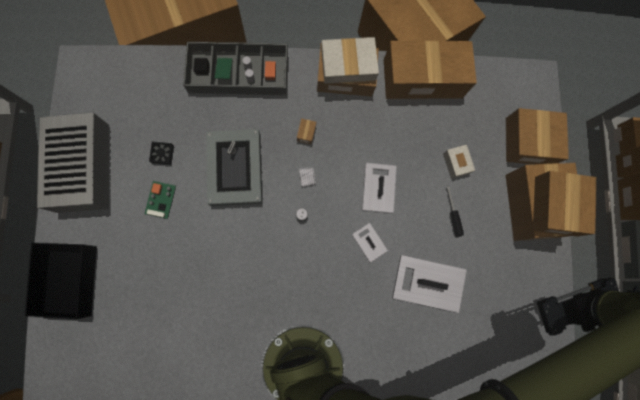

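View pics/side0.png

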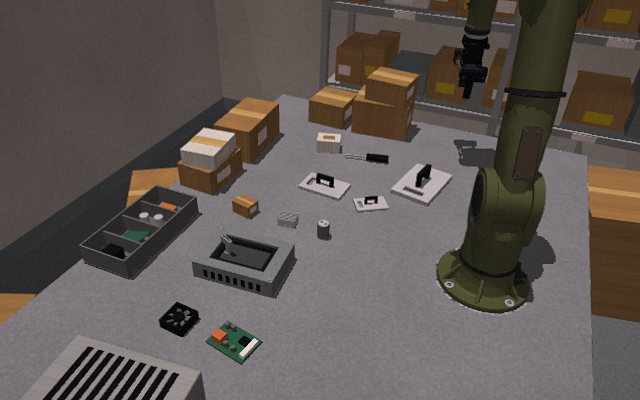

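View pics/wrist0.png

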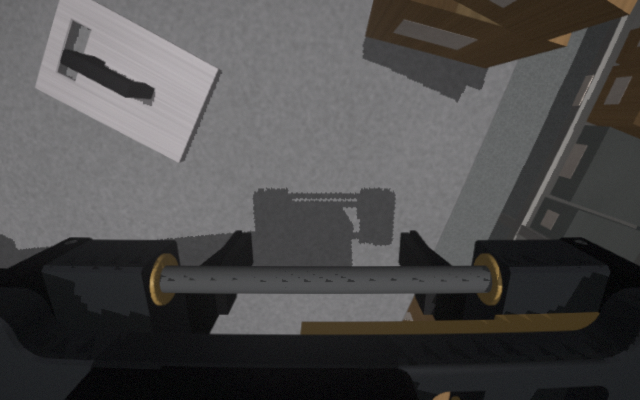

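Look-alikes in the top view: small plate (370,242), middle plate (380,188) and large plate (430,284). I choose the middle one and will check it in a crop.

```bash
cat > h.py <<'E'
import numpy as np,cv2
from cell import *
from scipy.spatial.transform import Rotation as R
def c2w(n,o=None):
    p=camera_params(n)
    T=np.eye(4)
    if n=="wrist":
        o=o or readout.get_obs()
        T[:3,:3]=R.from_euler('xyz',o['tool_rot'],degrees=True).as_matrix();T[:3,3]=o['tool_pos']
        return T@p['hand_eye']
    r=cv2.Rodrigues(p['rvec'])[0];T[:3,:3]=r.T;T[:3,3]=-r.T@p['tvec'];return T
def K(p): return np.array([[p['fx'],0,p['cx']],[0,p['fy'],p['cy']],[0,0,1]])
def pix(n,uv,z,o=None):
    p=camera_params(n);T=c2w(n,o)
    d=cv2.undistortPoints(np.array(uv,float).reshape(-1,1,2),K(p),np.array([p['k1'],0,0,0,0.]))[:,0]
    d=np.c_[d,np.ones(len(d))]@T[:3,:3].T
    return T[:3,3]+d*((z-T[2,3])/d[:,2])[:,None]
def proj(n,P,o=None):
    p=camera_params(n);T=np.linalg.inv(c2w(n,o))
    return cv2.projectPoints(np.array(P,float).reshape(-1,1,3),cv2.Rodrigues(T[:3,:3])[0],T[:3,3],K(p),np.array([p['k1'],0,0,0,0.]))[0][:,0]
def net(f,n,name,o=None):
    T=c2w(n,o);return [(round(d['score'],2),np.round(T[:3,:3]@np.array(d['at'])+T[:3,3],4)) for d in f(n,name)]
def snap(n,f,crop=None,s=1):
    o=readout.get_obs();im=read_camera(n)
    c=im
    if crop: x0,y0,x1,y1=crop;c=im[y0:y1,x0:x1]
    c=cv2.resize(c,None,fx=s,fy=s,interpolation=cv2.INTER_CUBIC)
    cv2.imwrite("pics/"+f,c[:,:,::-1]);return o,im
E
python3 - <<'E'
from h import *
o,im=snap("top","crop1.png",(190,110,450,320),3)
for n in("cover","cover_handle","cover_slot","opening","fastener_bar"):
    for c in("top",):
        print(n,net(pinpoint,c,n))
print(pix("top",[[367,163],[397,166],[362,209],[392,213]],.01))
print(pix("top",[[208,132],[259,131],[262,204],[210,206]],.05))
E
```

```text
cover [(0.97, array([ 0.3564, -0.1825, -0.0019])), (0.92, array([ 0.2375, -0.3594, -0.0016])), (0.91, array([ 0.5109, -0.2108,  0.0006]))]
cover_handle [(0.84, array([ 0.235 , -0.3559,  0.0555])), (0.63, array([ 0.5545, -0.2208,  0.0112])), (0.62, array([ 0.5104, -0.2134,  0.0399])), (0.56, array([ 0.3499, -0.1851,  0.0256])), (0.29, array([ 0.5923,  0.4283, -0.006 ]))]
cover_slot [(0.95, array([ 0.377 , -0.1654,  0.0008])), (0.91, array([ 0.5573, -0.2193,  0.0101])), (0.75, array([ 0.2514, -0.2988,  0.0123])), (0.27, array([0.5529, 0.2109, 0.0524]))]
opening [(0.78, array([0.5524, 0.2118, 0.0529]))]
fastener_bar [(0.66, array([0.598 , 0.2116, 0.0716])), (0.59, array([ 0.5922, -0.4422,  0.0033])), (0.22, array([ 6.697e-01,  4.600e-03, -4.000e-04]))]
[[ 0.58166791 -0.17739194  0.01      ]
 [ 0.57535129 -0.26643877  0.01      ]
 [ 0.44492078 -0.16323095  0.01      ]
 [ 0.43543644 -0.2507145   0.01      ]]
[[0.65066422 0.28566105 0.05      ]
 [0.65738148 0.13929603 0.05      ]
 [0.44627367 0.12211085 0.05      ]
 [0.43675414 0.26710884 0.05      ]]
```

View pics/crop1.png

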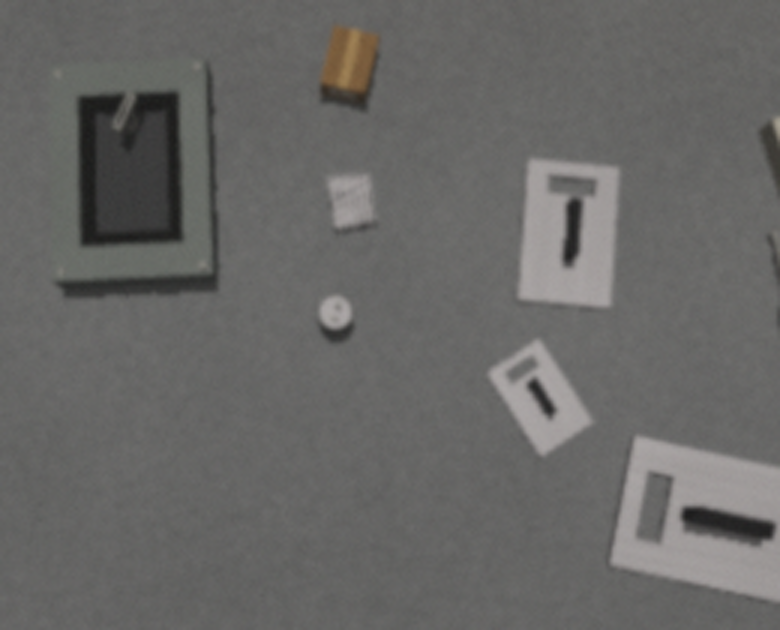

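```bash
python3 - <<'E'
from h import *
o=readout.get_obs();M=R.from_euler('xyz',o['tool_rot'],degrees=True).as_matrix();print(o['time_s'],M.round(3))
print(np.degrees(np.arctan2(M[1,1],M[0,1])), "jaw yaw")
pc=lambda q:(np.array(q)/3+[190,110])
a=pix("top",pc([[78,95],[179,91],[183,241],[82,246]]),.05);print(a,a.mean(0))
for h in(.082,):print(pix("top",pc([[118,130],[130,94]]),h))
for s in("opening","fastener_bar"):print(s,net(pinpoint,"side",s))
o,im=snap("side","side_crop.png",(180,160,360,310),4)
E
```

```text
0.45 [[-0.     0.3   -0.954]
 [ 0.    -0.954 -0.3  ]
 [-1.    -0.     0.   ]]
-72.5359729143566 jaw yaw
[[0.62253299 0.26088506 0.05      ]
 [0.62894487 0.16476056 0.05      ]
 [0.48413363 0.15446012 0.05      ]
 [0.47688706 0.24872671 0.05      ]] [0.55312464 0.20720811 0.05      ]
[[0.58107702 0.21566207 0.082     ]
 [0.61575996 0.20636874 0.082     ]]
opening [(0.71, array([0.5593, 0.2125, 0.0531]))]
fastener_bar [(0.71, array([0.6057, 0.2113, 0.0754]))]
```

View pics/side_crop.png

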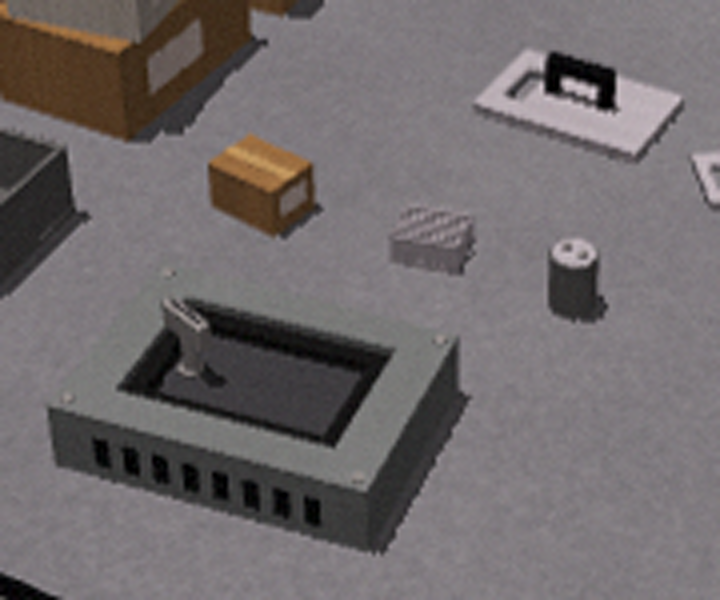

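```bash
python3 -m pendant '{"xyz":[[0.051,0.034,0],[0.051,0.034,0],[0.051,0.034,0],[0.051,0.034,0],[0.051,0.034,0],[0.03,0.05,0],[0.03,0.05,0],[0.03,0.05,0],[0.03,0.05,0],[0.03,0.05,0]],"turn":[0.15,0.15,0.15,0.15,0.15,0.15,0.15,0.15,0.15,0.15]}' 1 20
python3 -m pendant '{"xyz":[[0.002,0.05,0],[0.002,0.05,0],[0.002,0.05,0],[0.002,0.05,0],[-0.002,0.05,0],[-0.002,0.05,0],[0,0.04,0],[0,0.03,0]],"turn":[0.15,0.15,0.15,0.15,0.15,0.15,0.1,0]}'
```

```text
time_s: 1.85
tool_pos: [0.6042, -0.1925, 0.2238]
tool_rot: [42.1, 89.5, -32.5]
force: [0.7, -0.9, -0.6]
grip_width: 0.0868
time_s: 2.85
tool_pos: [0.6092, 0.1923, 0.2251]
tool_rot: [46.8, 89.3, 31.6]
force: [0.0, -0.2, 0.3]
grip_width: 0.0866
```

```bash
python3 - <<'E'
from h import *
o,im=snap("wrist","w1.png")
M=R.from_euler('xyz',o['tool_rot'],degrees=True).as_matrix();print(M.round(3),o['tool_pos'],np.degrees(np.arctan2(M[1,1],M[0,1])))
for n in("opening","fastener_bar"):print(n,net(pinpoint,"wrist",n,o))
E
```

```text
[[ 0.011  0.262  0.965]
 [ 0.007  0.965 -0.262]
 [-1.     0.009  0.009]] [0.60919155 0.19229949 0.22512059] 74.83239899927162
opening [(0.64, array([0.5548, 0.2107, 0.048 ])), (0.46, array([ 0.5097, -0.2124, -0.0058]))]
fastener_bar [(0.81, array([0.6042, 0.2163, 0.0721])), (0.21, array([ 0.536 ,  0.001 , -0.0024]))]
```

View pics/w1.png

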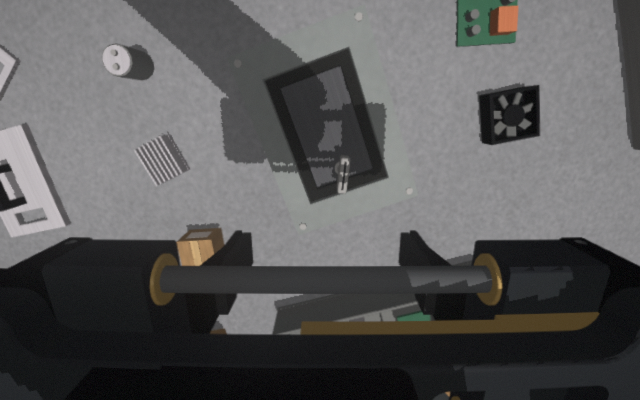

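```bash
python3 - <<'E'
from h import *
o=readout.get_obs()
im=cv2.imread("pics/w1.png");c=cv2.resize(im[30:230,220:430],None,fx=3.5,fy=3,interpolation=cv2.INTER_CUBIC);c=cv2.resize(im[30:230,220:430],None,fx=3,fy=3,interpolation=cv2.INTER_CUBIC);cv2.imwrite("pics/w1c.png",cv2.convertScaleAbs(c,alpha=1.6))
E
```

```text
(no output)
```

View pics/w1c.png

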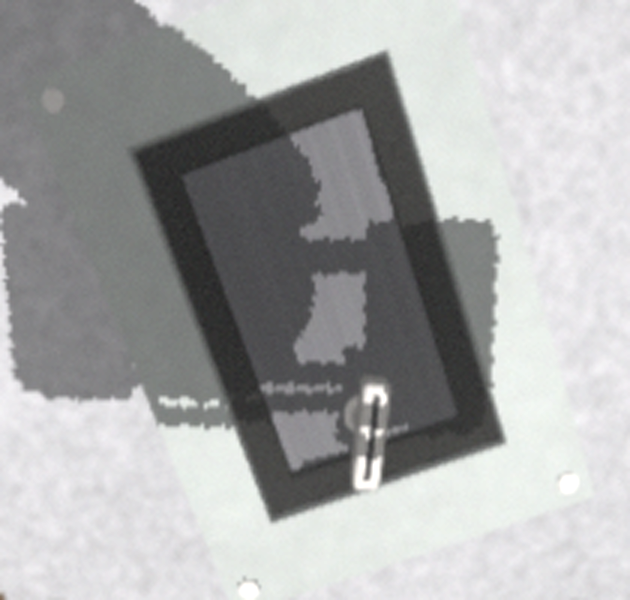

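```bash
python3 - <<'E'
from h import *
o=readout.get_obs()
f=lambda q:np.array(q)/3+[220,30]
a=pix("wrist",f([[133,150],[387,53],[505,441],[272,521]]),.05,o);print(a.round(4),a.mean(0))
d=(a[3]-a[0]+a[2]-a[1]);e=a[1]-a[0]+a[2]-a[3];print(np.degrees(np.arctan2(d[1],d[0])),np.degrees(np.arctan2(-e[0],e[1])),np.linalg.norm(d)/2,np.linalg.norm(e)/2)
b=pix("wrist",f([[375,387],[368,489]]),.082,o);print(b,b.mean(0));d=b[1]-b[0];print(np.degrees(np.arctan2(d[1],d[0])),np.linalg.norm(d))
E
```

```text
[[0.4879 0.1618 0.05  ]
 [0.4807 0.2553 0.05  ]
 [0.6243 0.2664 0.05  ]
 [0.6317 0.1716 0.05  ]] [0.55616682 0.21378406 0.05      ]
4.156680364384723 4.450564949633062 0.1440880887362183 0.09442105161665364
[[0.58577407 0.2222852  0.082     ]
 [0.61996733 0.21120753 0.082     ]] [0.6028707  0.21674637 0.082     ]
-17.950880349148623 0.035942921542696654
```

```bash
python3 -m pendant '{"xyz":[[-0.003,0.012,-0.04],[-0.003,0.012,-0.04],[0,0,-0.04],[0,0,-0.025],[0,0,0]],"turn":[-0.05,0,0,0,0]}'
python3 - <<'E'
from h import *
o,im=snap("wrist","w2.png")
M=R.from_euler('xyz',o['tool_rot'],degrees=True).as_matrix();print(o['tool_pos'],np.degrees(np.arctan2(M[1,1],M[0,1])))
snap("side","s2.png",(160,190,340,310),4)
E
```

```text
time_s: 3.62
tool_pos: [0.6064, 0.2067, 0.0766]
tool_rot: [19.0, 89.1, 0.3]
force: [0.1, -0.7, 1.1]
grip_width: 0.087
[0.60637771 0.20670968 0.07658528] 71.26157004422032
```

View pics/w2.png

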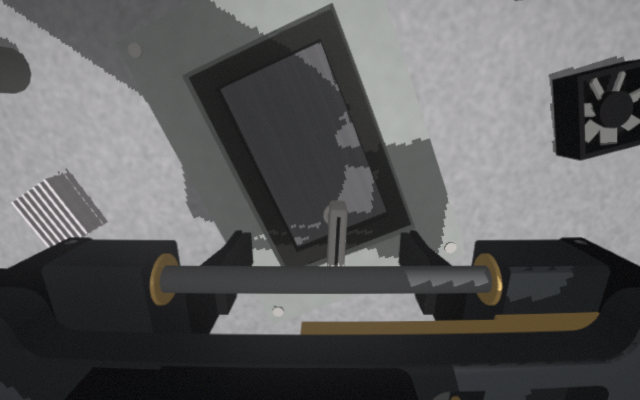

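View pics/s2.png

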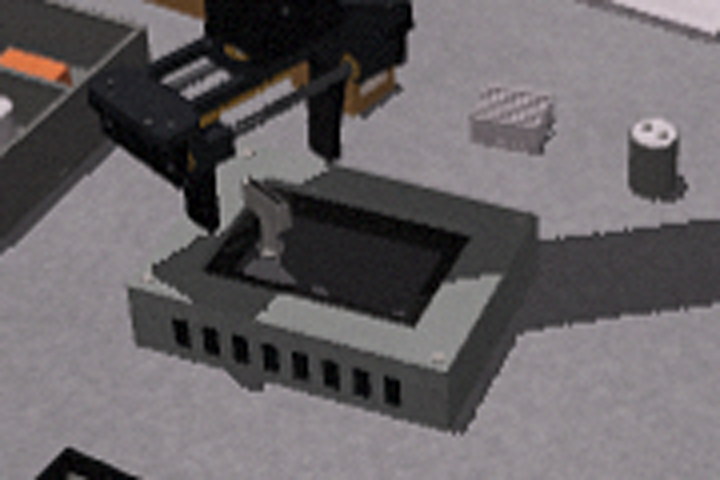

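```bash
python3 -m pendant '{"xyz":[[-0.004,0.009,0],[0,0,-0.012],[0,0,-0.008],[0,0,0]],"turn":[0,0,0,0]}'

```

```text
time_s: 4.22
tool_pos: [0.6059, 0.218, 0.0617]
tool_rot: [25.4, 88.6, 6.7]
force: [-0.3, 0.3, 0.6]
grip_width: 0.087
```

```bash
python3 -m pendant '{"xyz":[[-0.004,-0.003,-0.006],[-0.002,0,-0.002],[0,0,0]],"turn":[0,0,0]}'

```

```text
time_s: 4.6
tool_pos: [0.5995, 0.2146, 0.0531]
tool_rot: [24.9, 88.6, 6.1]
force: [-0.4, -1.1, 0.3]
grip_width: 0.0867
```

```bash
python3 -m pendant '{"xyz":[[0.003,0,0.004],[0,0,0],[0,0,0],[0,0,0],[0,0,0],[0,0,0]],"turn":[0,0,0,0,0,0]}' 0 15

```

```text
time_s: 5.35
tool_pos: [0.6033, 0.2147, 0.058]
tool_rot: [25.6, 88.5, 6.8]
force: [-0.2, -0.0, -0.3]
grip_width: 0.0349
```

```bash
python3 -m pendant '{"xyz":[[0,0,0],[0,0,0],[0,0,0],[0,0,0],[0,0,0]],"turn":[0,0,0,0,0]}' 0 15
python3 - <<'E'
from h import *
o,im=snap("wrist","w3.png")
M=R.from_euler('xyz',o['tool_rot'],degrees=True).as_matrix();print(o['tool_pos'],o['force'],o['wrist_torque'],np.degrees(np.arctan2(M[1,1],M[0,1])))
E
```

```text
time_s: 5.98
tool_pos: [0.6032, 0.2148, 0.0579]
tool_rot: [25.6, 88.5, 6.8]
force: [0.2, -0.9, 0.3]
grip_width: 0.0102
[0.60322002 0.21479605 0.05791645] [ 0.17764649 -0.8847136   0.25108906] [ 0.04563384 -0.1339699  -0.04121928] 71.20914460555741
```

View pics/w3.png

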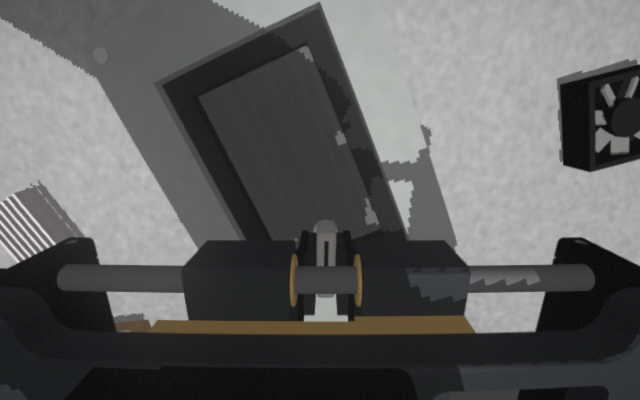

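```bash
python3 -m pendant '{"xyz":[[0,0,0],[0,0,0],[0,0,0],[0,0,0],[0,0,0],[0,0,0],[0,0,0],[0,0,0]],"turn":[-0.14,-0.14,-0.14,-0.14,-0.14,-0.14,-0.14,0]}' 0 25
python3 - <<'E'
from h import *
o=readout.get_obs()
M=R.from_euler('xyz',o['tool_rot'],degrees=True).as_matrix();print(o['tool_pos'],o['force'],o['wrist_torque'],np.degrees(np.arctan2(M[1,1],M[0,1])),o['qpos'])
E
```

```text
time_s: 7.02
tool_pos: [0.6027, 0.2142, 0.0579]
tool_rot: [22.1, 88.5, -54.5]
force: [1.5, -1.1, -0.5]
grip_width: 0.0097
[0.60274021 0.21424606 0.05791406] [ 1.47811209 -1.0866014  -0.46503814] [-0.06732104 -0.07832339 -0.05485753] 13.435815332122697 [  3.78065829  27.94105693 -33.940693    94.38530611  18.76838397
  62.91972874 -22.25371903]
```

```bash
python3 -m pendant '{"xyz":[[0,0,0],[0,0,0],[0,0,0]],"turn":[-0.08,-0.08,0]}' 0 25
python3 - <<'E'
from h import *
o,im=snap("wrist","w4.png")
M=R.from_euler('xyz',o['tool_rot'],degrees=True).as_matrix();print(o['tool_pos'],o['force'],np.degrees(np.arctan2(M[1,1],M[0,1])))
E
```

```text
time_s: 7.4
tool_pos: [0.6027, 0.2142, 0.0579]
tool_rot: [21.6, 88.5, -63.9]
force: [0.5, -0.2, 0.8]
grip_width: 0.0098
[0.60267914 0.21422517 0.05793707] [ 0.51162691 -0.24331182  0.79551717] 4.53529326933269
```

View pics/w4.png

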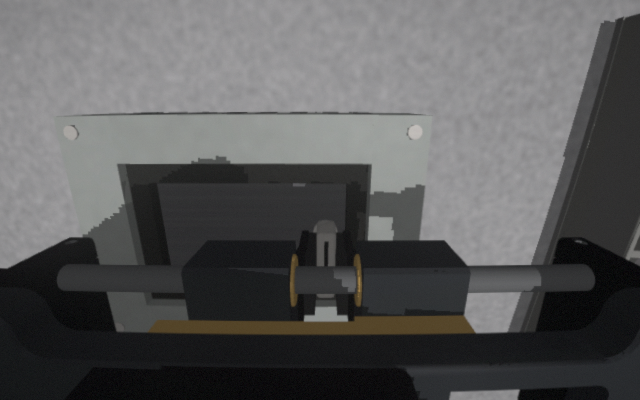

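```bash
python3 -m pendant '{"xyz":[[0,0,0],[0,0,0],[0,0,0],[0,0,0.01],[0,0,0.05],[0,0,0.05],[0,0,0.05]],"turn":[0,0,0,0,0,0,0]}' 1 25
python3 -m pendant '{"xyz":[[-0.01,-0.05,0.01],[-0.01,-0.055,0],[-0.01,-0.055,0],[-0.01,-0.055,0],[-0.01,-0.055,0],[-0.01,-0.05,0],[-0.01,-0.05,0],[-0.01,-0.04,0],[0,0,0],[0,0,0]],"turn":[0.17,0.17,0.17,0.17,0.17,0.17,0.17,0.16,0,0]}'
python3 - <<'E'
from h import *
o,im=snap("wrist","w5.png")
M=R.from_euler('xyz',o['tool_rot'],degrees=True).as_matrix();print(o['tool_pos'],np.degrees(np.arctan2(M[1,1],M[0,1])),o['qpos'])
for n in("cover","cover_handle","cover_slot"):print(n,net(pinpoint,"wrist",n,o))
snap("top","t5.png",(190,110,320,215),5)
E
```

```text
time_s: 8.32
tool_pos: [0.5992, 0.2128, 0.2191]
tool_rot: [2.0, 88.5, -83.1]
force: [0.3, 0.3, 0.2]
grip_width: 0.0719
time_s: 9.57
tool_pos: [0.5214, -0.1881, 0.2446]
tool_rot: [21.0, 87.9, 13.0]
force: [-0.2, 0.2, -0.1]
grip_width: 0.0868
[ 0.52138387 -0.18808817  0.24463339] 82.06652445055693 [ 44.06131153   6.35024222 -28.23209371  95.74387711   2.04825878
  76.8540776   97.64281612]
cover [(0.63, array([ 0.3489, -0.1821,  0.0033])), (0.57, array([ 0.5115, -0.2071, -0.0052]))]
cover_handle [(0.84, array([ 0.5095, -0.2115,  0.0341])), (0.71, array([ 0.3516, -0.1831,  0.0255]))]
cover_slot [(0.92, array([ 0.5598, -0.2086,  0.0056])), (0.85, array([ 0.3768, -0.1644,  0.0064]))]
```

View pics/w5.png

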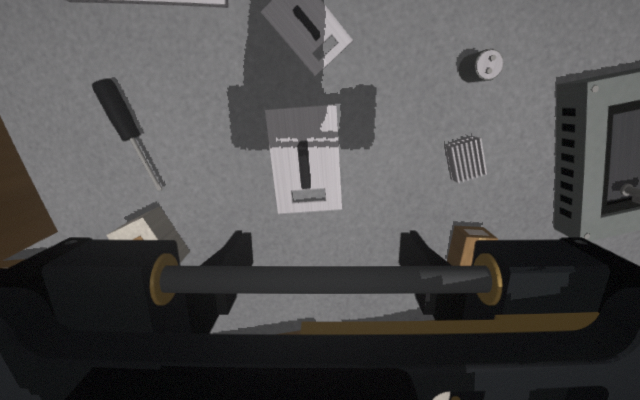

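View pics/t5.png

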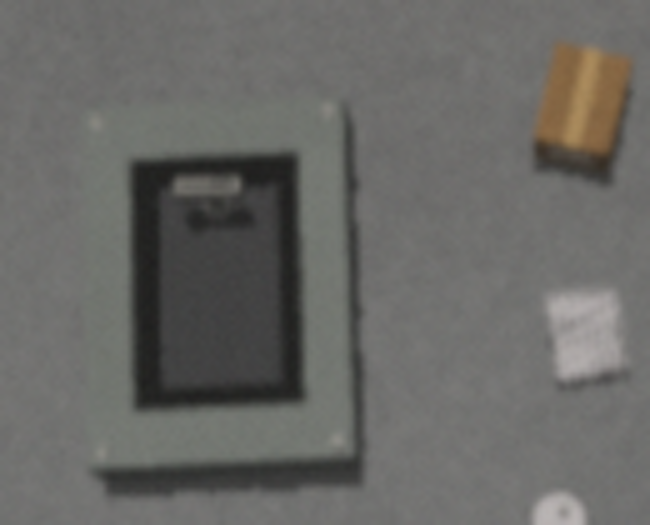

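```bash
python3 - <<'E'
from h import *
im=cv2.imread("pics/w5.png");c=cv2.resize(im[90:230,240:370],None,fx=4,fy=4,interpolation=cv2.INTER_CUBIC);cv2.imwrite("pics/w5c.png",cv2.convertScaleAbs(c,alpha=1.3))
E
```

```text
(no output)
```

View pics/w5c.png

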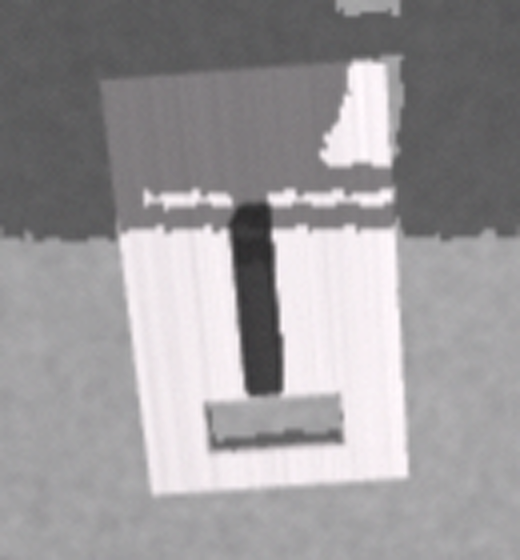

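```bash
python3 - <<'E'
from h import *
o=readout.get_obs()
f=lambda q:np.array(q)/4+[240,90]
a=pix("wrist",f([[101,80],[388,62],[408,477],[152,494]]),.01,o);print(a.round(4),a.mean(0))
d=(a[3]-a[0]+a[2]-a[1]);e=a[1]-a[0]+a[2]-a[3];print(np.degrees(np.arctan2(d[1],d[0])),np.degrees(np.arctan2(-e[0],e[1])),np.linalg.norm(d)/2,np.linalg.norm(e)/2)
b=pix("wrist",f([[251,208],[265,392]]),.044,o);print(b,b.mean(0));d=b[1]-b[0];print(np.degrees(np.arctan2(d[1],d[0])),np.linalg.norm(d))
s=pix("wrist",f([[208,404],[340,396],[342,442],[211,450]]),.01,o);print(s.mean(0))
E
```

```text
[[ 0.4399 -0.2487  0.01  ]
 [ 0.447  -0.1585  0.01  ]
 [ 0.5853 -0.1688  0.01  ]
 [ 0.579  -0.2582  0.01  ]] [ 0.51280352 -0.20854903  0.01      ]
-4.097767088493171 -4.263074946303328 0.13905744398159814 0.09003582510748168
[[ 0.48215242 -0.20555471  0.044     ]
 [ 0.53871567 -0.21023154  0.044     ]] [ 0.51043404 -0.20789312  0.044     ]
-4.726653678773519 0.056756270699230435
[ 0.55941405 -0.21161106  0.01      ]
```

```bash
python3 -m pendant '{"xyz":[[-0.005,-0.01,-0.05],[-0.005,-0.01,-0.05],[0,0,-0.05],[0,0,0],[0,0,0]],"turn":[0.05,0.015,0,0,0]}' 0.6 25
python3 - <<'E'
from h import *
o=readout.get_obs()
M=R.from_euler('xyz',o['tool_rot'],degrees=True).as_matrix();print(M.round(3),o['tool_pos'],np.degrees(np.arctan2(M[1,1],M[0,1])))
E
```

```text
time_s: 10.45
tool_pos: [0.5147, -0.2043, 0.0942]
tool_rot: [15.7, 87.6, 12.1]
force: [0.0, 0.0, 0.1]
grip_width: 0.0534
[[ 0.04   0.062  0.997]
 [ 0.009  0.998 -0.063]
 [-0.999  0.011  0.04 ]] [ 0.51465826 -0.20426002  0.09421462] 86.43494313714409
```

```bash
python3 -m pendant '{"xyz":[[-0.003,-0.005,-0.03],[0,0,-0.025],[0,0,-0.012],[0,0,0],[0,0,0]],"turn":[-0.01,0,0,0,0]}' 0.6 25

```

```text
time_s: 11.08
tool_pos: [0.5209, -0.2116, 0.0376]
tool_rot: [3.5, 86.7, -0.6]
force: [-0.5, -1.1, 0.2]
grip_width: 0.0528
```

```bash
python3 -m pendant '{"xyz":[[-0.008,0.003,0],[0,0,-0.012],[0,0,0],[0,0,0]],"turn":[0,0,0,0]}' 0.6 25
python3 - <<'E'
from h import *
o,im=snap("wrist","w6.png")
M=R.from_euler('xyz',o['tool_rot'],degrees=True).as_matrix();print(M.round(3),o['tool_pos'],np.degrees(np.arctan2(M[1,1],M[0,1])))
E
```

```text
time_s: 11.58
tool_pos: [0.5131, -0.2088, 0.0266]
tool_rot: [2.0, 86.6, -2.0]
force: [0.1, -0.2, 1.1]
grip_width: 0.0522
[[ 0.06   0.071  0.996]
 [-0.002  0.997 -0.071]
 [-0.998  0.002  0.06 ]] [ 0.51312389 -0.20884653  0.0266022 ] 85.94115853557462
```

View pics/w6.png

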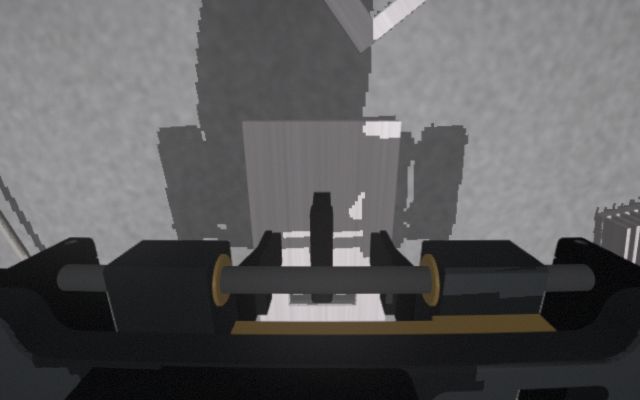

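```bash
python3 -m pendant '{"xyz":[[-0.002,0,-0.008],[0,0,0]],"turn":[0,0]}' 0.6 25
python3 -m pendant '{"xyz":[[0,0,0],[0,0,0],[0,0,0],[0,0,0],[0,0,0],[0,0,0]],"turn":[0,0,0,0,0,0]}' 0 40

```

```text
time_s: 11.88
tool_pos: [0.5107, -0.2088, 0.0178]
tool_rot: [2.3, 86.6, -1.7]
force: [-0.2, -1.0, 0.0]
grip_width: 0.0522
time_s: 12.62
tool_pos: [0.5111, -0.2092, 0.0181]
tool_rot: [1.8, 86.6, -2.2]
force: [0.8, 0.4, -0.2]
grip_width: 0.0114
```

Gripped (about 12 mm). Lift.

```bash
python3 -m pendant '{"xyz":[[0,0,0],[0,0,0.02],[0,0,0.04],[0,0,0.05],[0,0,0.05],[0,0,0]],"turn":[0,0,0,0,0,0]}' 0 50
python3 - <<'E'
from h import *
o,im=snap("wrist","w7.png")
M=R.from_euler('xyz',o['tool_rot'],degrees=True).as_matrix();print(M.round(3),o['tool_pos'],np.degrees(np.arctan2(M[1,1],M[0,1])),o['qpos'])
snap("side","s7.png",(160,100,460,300),2.6)
E
```

```text
time_s: 13.38
tool_pos: [0.5069, -0.2068, 0.1787]
tool_rot: [6.7, 87.0, 2.6]
force: [1.3, -0.0, -4.1]
grip_width: 0.0112
[[ 0.052  0.07   0.996]
 [ 0.002  0.998 -0.07 ]
 [-0.999  0.006  0.052]] [ 0.50688532 -0.20684055  0.17874199] 85.97535759464368 [ 46.247305     6.99573093 -27.87292567 102.74944493   2.35275679
  68.30054711 103.77908472]
```

View pics/w7.png

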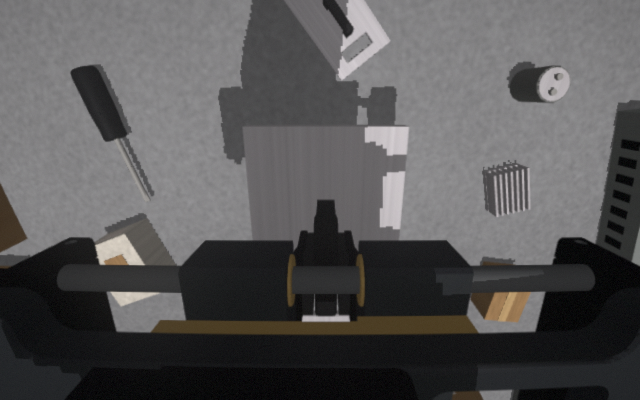

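View pics/s7.png

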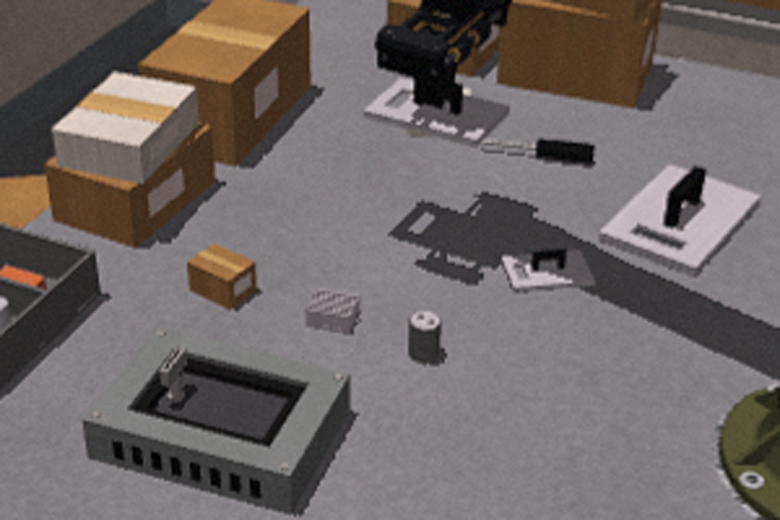

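```bash
python3 - <<'E'
from h import *
o=readout.get_obs();M=R.from_euler('xyz',o['tool_rot'],degrees=True).as_matrix()
for dz in(.008,.0105):
    a=pix("wrist",[[244,126],[408,126]],o['tool_pos'][2]-dz,o)
    print((a-o['tool_pos'])@M, np.linalg.norm(a[1]-a[0]))
    m=a.mean(0);d=a[1]-a[0];y=d/np.linalg.norm(d);x=np.array([y[1],-y[0],0]);c=m+.07*x;print(c-o['tool_pos'],np.degrees(np.arctan2(x[1],x[0])))
print(net(pinpoint,"wrist","cover_handle",o),net(pinpoint,"wrist","cover",o),net(pinpoint,"wrist","cover_slot",o))
E
```

```text
[[ 0.00458671 -0.04290884 -0.06932106]
 [ 0.00540855  0.04622682 -0.06927942]] 0.08913946118086742
[ 0.00109866  0.00159856 -0.008     ] -4.077203312673544
[[ 0.00708738 -0.04357207 -0.06922301]
 [ 0.00792155  0.04690152 -0.06918075]] 0.09047745051666295
[ 0.00130777  0.00161262 -0.0105    ] -4.077203312673556
[(0.69, array([ 0.5062, -0.2026,  0.1943])), (0.56, array([ 0.3468, -0.1784,  0.0237]))] [(0.93, array([ 0.5047, -0.204 ,  0.1505])), (0.84, array([ 0.3458, -0.1774, -0.0046]))] [(0.91, array([ 0.5536, -0.2074,  0.1636])), (0.64, array([ 0.3753, -0.1629,  0.0038]))]
```

```bash
python3 -m pendant '{"xyz":[[0.006,0.03,0],[0.006,0.05,0],[0.006,0.055,0],[0.006,0.055,0],[0.006,0.055,0],[0.006,0.055,0],[0.006,0.05,0],[0.006,0.04,0],[0,0.02,0],[0,0,0]],"turn":[0.02,0.02,0.02,0.02,0.02,0.02,0.02,0,0,0]}' 0 50
python3 - <<'E'
from h import *
o,im=snap("wrist","w8.png")
M=R.from_euler('xyz',o['tool_rot'],degrees=True).as_matrix();print(M.round(3),o['tool_pos'],np.degrees(np.arctan2(M[1,1],M[0,1])),o['force'],o['grip_width'])
E
```

```text
time_s: 14.88
tool_pos: [0.5384, 0.2296, 0.1606]
tool_rot: [44.1, 88.3, 49.0]
force: [0.6, -0.2, -2.0]
grip_width: 0.0112
[[ 0.02  -0.085  0.996]
 [ 0.023  0.996  0.085]
 [-1.     0.021  0.021]] [0.53843479 0.22956135 0.16062175] 94.89657089011419 [ 0.56183077 -0.19405622 -1.97808048] 0.011198727107062068
```

View pics/w8.png

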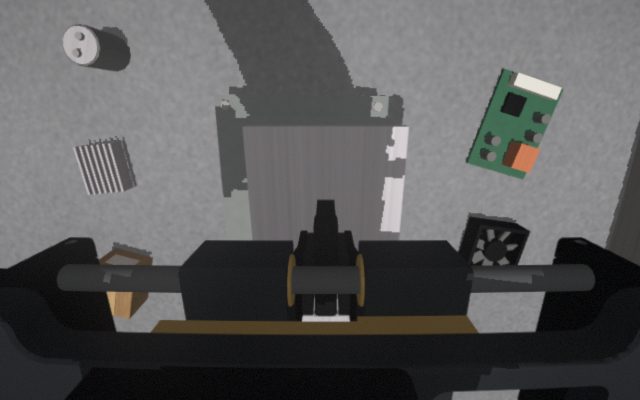

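```bash
python3 -m pendant '{"xyz":[[0.007,-0.009,0],[0.007,-0.009,0],[0,0,0]],"turn":[-0.005,-0.005,0]}' 0 50
python3 - <<'E'
from h import *
o,im=snap("wrist","w9.png")
M=R.from_euler('xyz',o['tool_rot'],degrees=True).as_matrix();print(M.round(3),o['tool_pos'],np.degrees(np.arctan2(M[1,1],M[0,1])),o['force'],o['grip_width'])
snap("top","t9.png",(170,80,330,230),4)
snap("side","s9.png",(160,160,340,310),4)
E
```

```text
time_s: 15.3
tool_pos: [0.5545, 0.2036, 0.1596]
tool_rot: [38.8, 88.5, 42.6]
force: [-0.8, 0.5, -2.3]
grip_width: 0.0115
[[ 0.019 -0.067  0.998]
 [ 0.018  0.998  0.067]
 [-1.     0.016  0.02 ]] [0.55451311 0.2035838  0.15958136] 93.83399232135207 [-0.83515861  0.50665518 -2.34128415] 0.01153421138411695
```

View pics/w9.png

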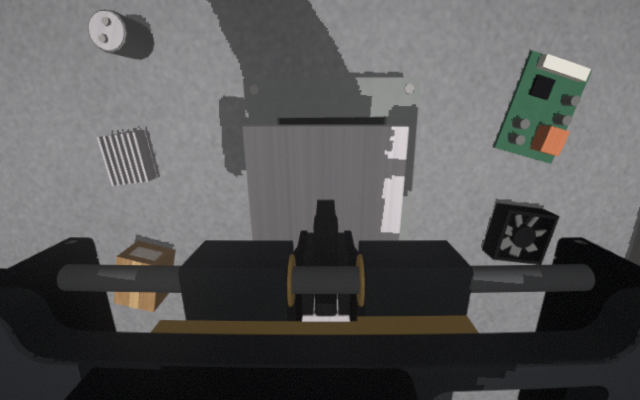

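View pics/s9.png

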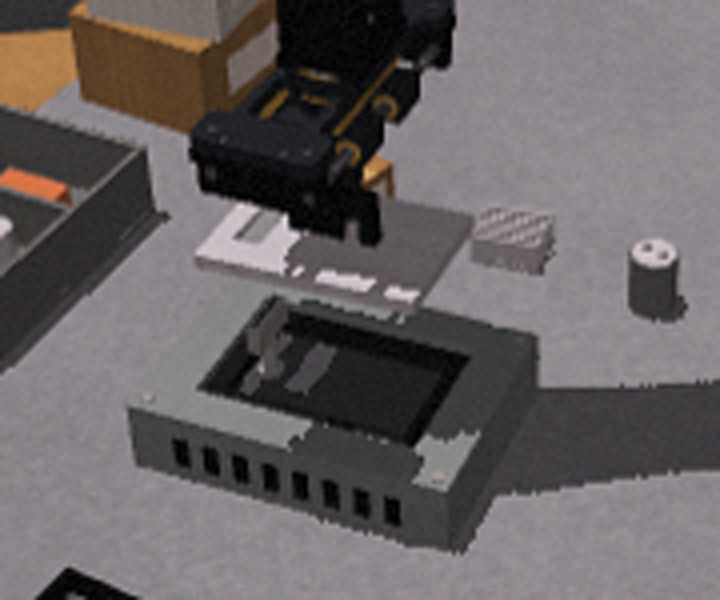

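View pics/t9.png

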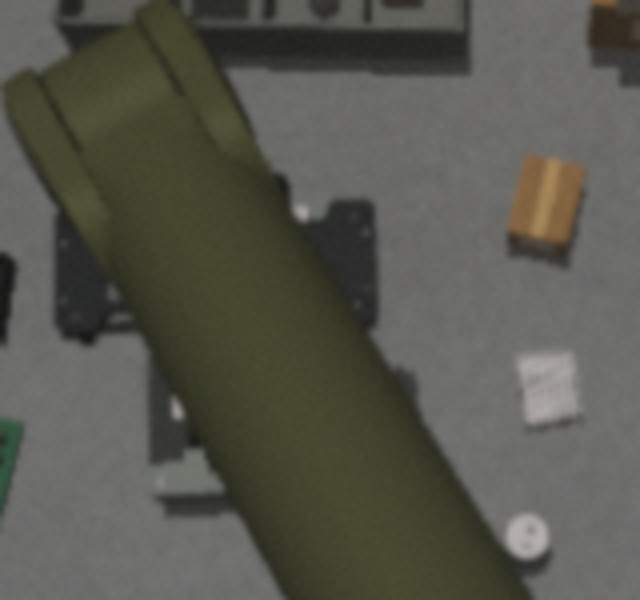

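```bash
python3 - <<'E'
from h import *
o=readout.get_obs()
im=cv2.imread("pics/w9.png");c=cv2.resize(im[60:150,220:430],None,fx=3.8,fy=3.8,interpolation=cv2.INTER_CUBIC);cv2.imwrite("pics/w9c.png",cv2.convertScaleAbs(c,alpha=1.6))
print(pix("wrist",[[278,118],[387,118]],.05,o), proj("wrist",[o['tool_pos']],o))
E
```

```text
[[0.48656108 0.16313021 0.05      ]
 [0.479891   0.25813447 0.05      ]] [[323.45493718 246.80319576]]
```

View pics/w9c.png

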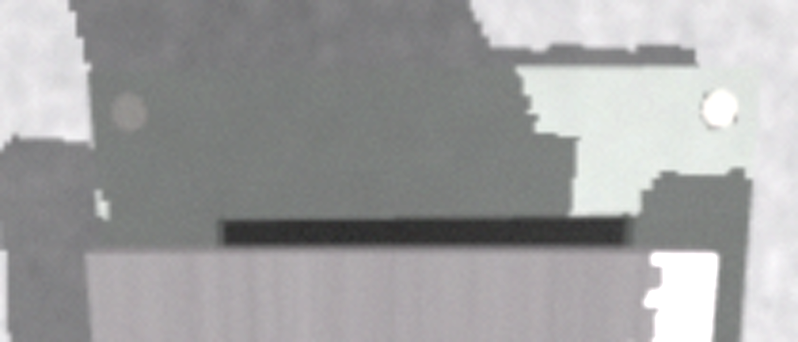

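```bash
python3 -m pendant '{"xyz":[[0,0.009,0],[0,0,-0.012],[0,0,-0.012],[0,0,-0.01],[0,0,0],[0,0,0]],"turn":[0.008,0,0,0,0,0]}' 0 50
python3 - <<'E'
from h import *
o,im=snap("wrist","w10.png")
M=R.from_euler('xyz',o['tool_rot'],degrees=True).as_matrix();print(M.round(3),o['tool_pos'],np.degrees(np.arctan2(M[1,1],M[0,1])),o['force'],o['grip_width'])
c=cv2.resize(im[60:150,220:430,::-1],None,fx=3.8,fy=3.8,interpolation=cv2.INTER_CUBIC);cv2.imwrite("pics/w10c.png",cv2.convertScaleAbs(c,alpha=1.6))
snap("side","s10.png",(180,180,320,300),5)
E
```

```text
time_s: 16.2
tool_pos: [0.5518, 0.2168, 0.1225]
tool_rot: [44.2, 88.5, 48.8]
force: [-1.0, -0.6, -2.2]
grip_width: 0.0114
[[ 0.017 -0.081  0.997]
 [ 0.019  0.997  0.081]
 [-1.     0.018  0.018]] [0.55184587 0.21682971 0.12252931] 94.65006819174839 [-0.95362877 -0.55833623 -2.16444836] 0.011418349520281632
```

View pics/w10c.png

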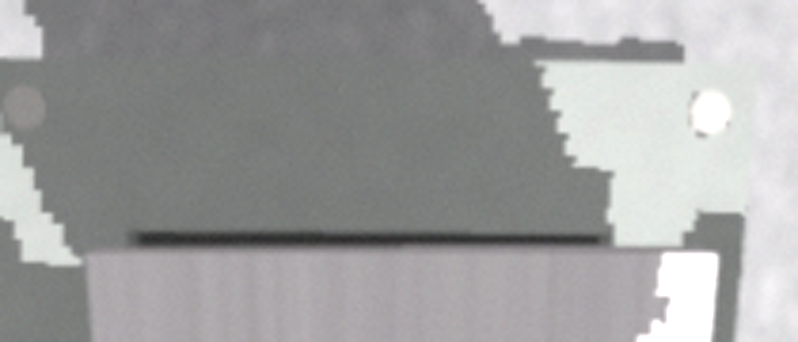

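View pics/s10.png

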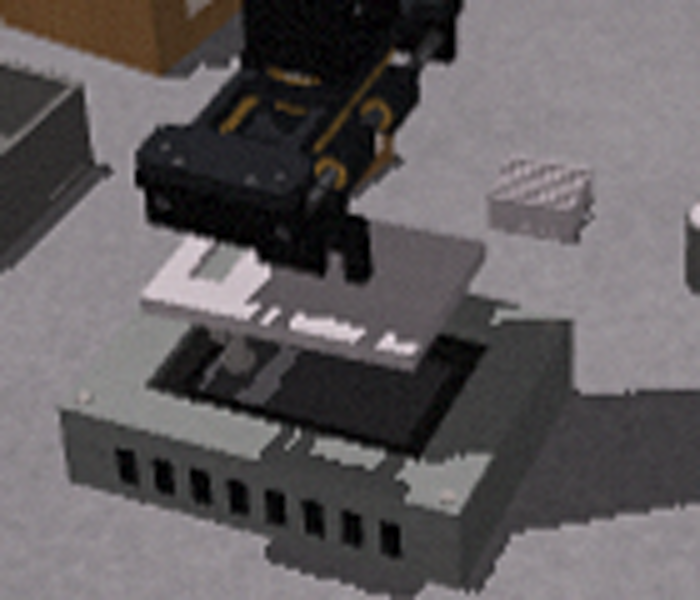

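```bash
cat > al.py <<'E'
from h import *
def al(op,cv_,o):
    z=o['tool_pos'][2]-.008
    A=pix("wrist",op,.05,o);C=pix("wrist",cv_,z,o)
    for n,a,l in(("open",A,.073),("cover",C,.07)):
        d=a[1]-a[0];y=d/np.linalg.norm(d);x=np.array([y[1],-y[0],0]);c=a.mean(0)+l*x
        print(n,c[:2].round(4),"yaw",np.degrees(np.arctan2(x[1],x[0])).round(2),"w",np.linalg.norm(d).round(4), "rel tcp",(c-o['tool_pos'])[:2].round(4))
E
python3 - <<'E'
from al import *
o=readout.get_obs()
f=lambda q:np.array(q)/3.8+[220,60]
al(f([[130,236],[608,234.5]]),f([[86,254],[718,251]]),o)
E
```

```text
open [0.5571 0.2136] yaw 4.73 w 0.0951 rel tcp [ 0.0052 -0.0032]
cover [0.5531 0.2188] yaw 4.84 w 0.0914 rel tcp [0.0012 0.0021]
```

```bash
python3 -m pendant '{"xyz":[[0.004,-0.005,0],[0,0,0],[0,0,0]],"turn":[-0.005,0,0]}' 0 50
python3 - <<'E'
from al import *
o,im=snap("wrist","w11.png")
M=R.from_euler('xyz',o['tool_rot'],degrees=True).as_matrix();print(M.round(3),o['tool_pos'],np.degrees(np.arctan2(M[1,1],M[0,1])),o['force'],o['grip_width'])
c=cv2.resize(im[60:150,220:430,::-1],None,fx=3.8,fy=3.8,interpolation=cv2.INTER_CUBIC);cv2.imwrite("pics/w11c.png",cv2.convertScaleAbs(c,alpha=1.6))
E
```

```text
time_s: 16.68
tool_pos: [0.5571, 0.2112, 0.1236]
tool_rot: [41.2, 88.4, 45.5]
force: [0.3, 1.5, -1.8]
grip_width: 0.011
[[ 0.019 -0.075  0.997]
 [ 0.019  0.997  0.074]
 [-1.     0.018  0.02 ]] [0.55705316 0.2112069  0.12364902] 94.29285399258848 [ 0.27372362  1.47567606 -1.83061415] 0.011030784113555228
```

View pics/w11c.png

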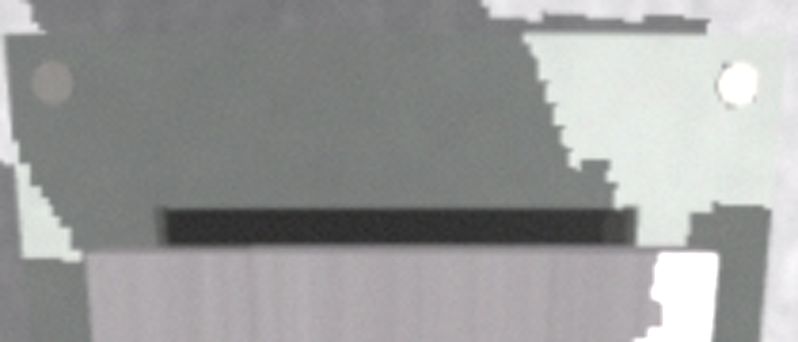

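```bash
python3 - <<'E'
from al import *
o=readout.get_obs()
f=lambda q:np.array(q)/3.8+[220,60]
al(f([[158,208],[636,208]]),f([[86,252],[718,251]]),o)
E
python3 -m pendant '{"xyz":[[-0.001,0,-0.012],[0,0,-0.008],[0,0,0],[0,0,0]],"turn":[0,0,0,0]}' 0 50
python3 - <<'E'
from al import *
o,im=snap("wrist","w12.png")
M=R.from_euler('xyz',o['tool_rot'],degrees=True).as_matrix();print(M.round(3),o['tool_pos'],np.degrees(np.arctan2(M[1,1],M[0,1])),o['force'],o['grip_width'])
c=cv2.resize(im[60:150,220:430,::-1],None,fx=3.8,fy=3.8,interpolation=cv2.INTER_CUBIC);cv2.imwrite("pics/w12c.png",cv2.convertScaleAbs(c,alpha=1.6))
snap("side","s12.png",(180,180,320,300),5)
E
```

```text
open [0.5567 0.2129] yaw 4.25 w 0.0948 rel tcp [-0.0004  0.0018]
cover [0.5581 0.2129] yaw 4.31 w 0.0913 rel tcp [0.0011 0.0018]
time_s: 17.23
tool_pos: [0.5553, 0.2111, 0.1015]
tool_rot: [42.5, 88.5, 46.8]
force: [-0.9, -1.0, -2.1]
grip_width: 0.0113
[[ 0.018 -0.075  0.997]
 [ 0.019  0.997  0.075]
 [-1.     0.018  0.019]] [0.55534612 0.21111342 0.10150627] 94.31388695886648 [-0.88681613 -1.00340684 -2.13996965] 0.011276420328217546
```

View pics/w12c.png

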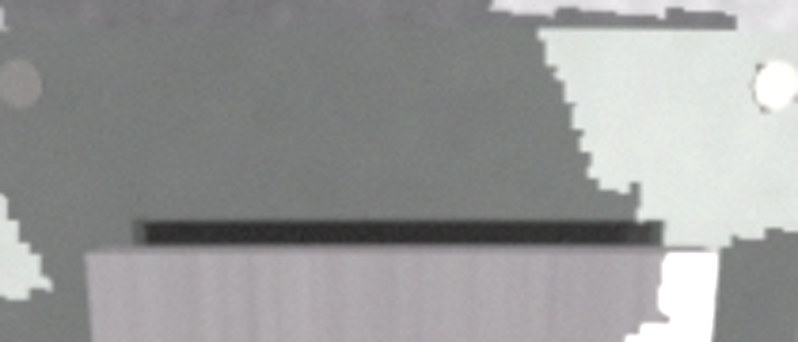

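View pics/s12.png

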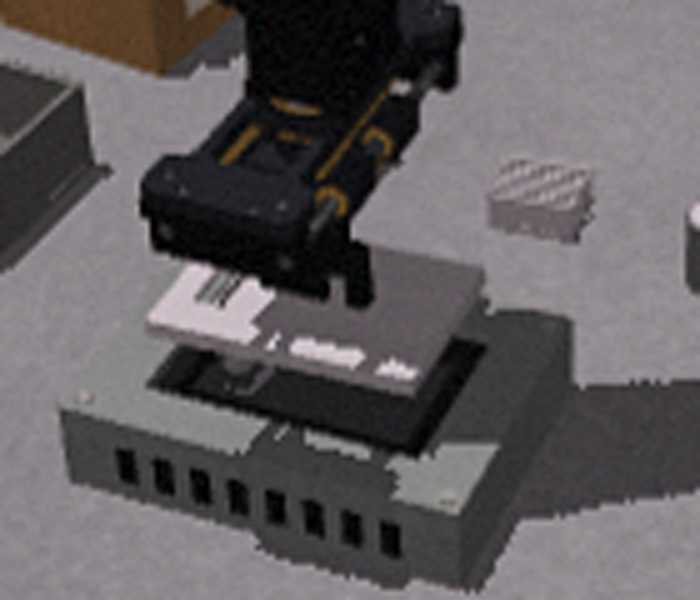

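```bash
python3 -m pendant '{"xyz":[[0.0005,0,-0.01],[0.0005,0,-0.007],[0,0,0],[0,0,0]],"turn":[0,0,0,0]}' 0 50
python3 - <<'E'
from al import *
o,im=snap("wrist","w13.png")
M=R.from_euler('xyz',o['tool_rot'],degrees=True).as_matrix();print(M.round(3),o['tool_pos'],np.degrees(np.arctan2(M[1,1],M[0,1])),o['force'],o['wrist_torque'])
c=cv2.resize(im[60:150,220:430,::-1],None,fx=3.8,fy=3.8,interpolation=cv2.INTER_CUBIC);cv2.imwrite("pics/w13c.png",cv2.convertScaleAbs(c,alpha=1.6))
snap("side","s13.png",(180,180,320,300),5)
E
```

```text
time_s: 17.82
tool_pos: [0.5567, 0.211, 0.0835]
tool_rot: [41.8, 88.5, 46.1]
force: [-0.0, 0.6, -2.5]
grip_width: 0.0116
[[ 0.018 -0.075  0.997]
 [ 0.019  0.997  0.075]
 [-1.     0.018  0.02 ]] [0.5566698  0.21103639 0.08353073] 94.29817826604923 [-0.0366442   0.60792884 -2.54630993] [ 0.04572557 -0.06324378 -0.02011114]
```

View pics/w13c.png

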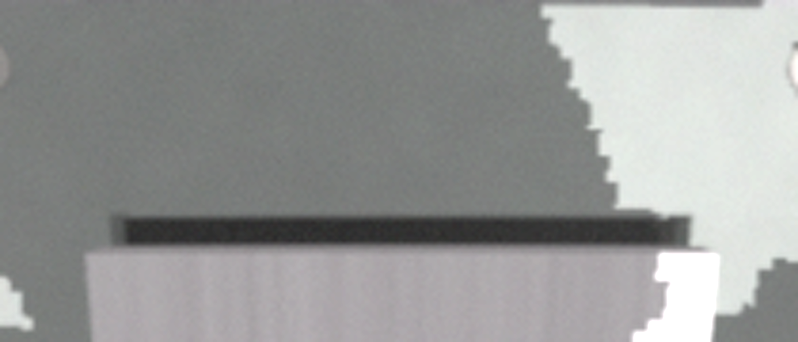

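View pics/s13.png

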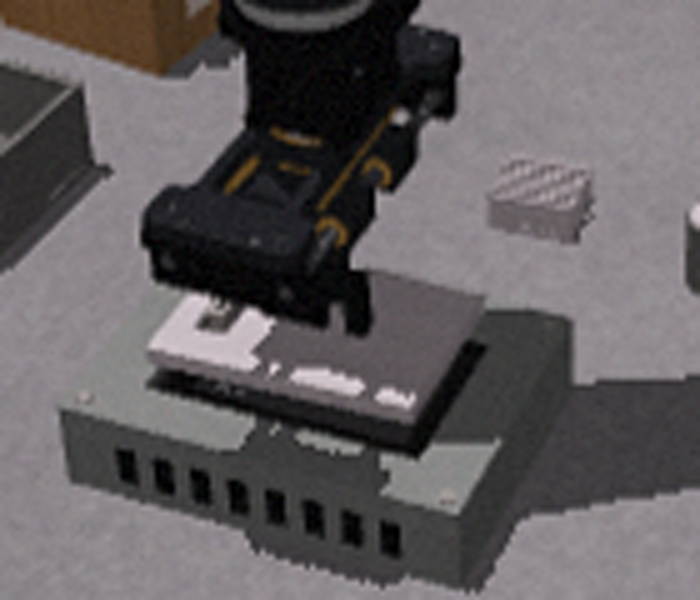

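```bash
python3 - <<'E'
from al import *
o=readout.get_obs()
f=lambda q:np.array(q)/3.8+[220,60]
al(f([[112,216],[691,216]]),f([[86,252],[718,251]]),o)
E
python3 -m pendant '{"xyz":[[-0.0005,0,-0.007],[0,0,0],[0,0,0]],"turn":[0,0,0]}' 0 50
python3 - <<'E'
from al import *
o,im=snap("wrist","w14.png")
M=R.from_euler('xyz',o['tool_rot'],degrees=True).as_matrix();print(M.round(3),o['tool_pos'],np.degrees(np.arctan2(M[1,1],M[0,1])),o['force'],o['wrist_torque'])
c=cv2.resize(im[60:150,220:430,::-1],None,fx=3.8,fy=3.8,interpolation=cv2.INTER_CUBIC);cv2.imwrite("pics/w14c.png",cv2.convertScaleAbs(c,alpha=1.6))
snap("side","s14.png",(180,180,320,300),5)
E
```

```text
open [0.5566 0.2131] yaw 4.26 w 0.0956 rel tcp [-0.0001  0.002 ]
cover [0.5578 0.2128] yaw 4.32 w 0.0913 rel tcp [0.0011 0.0018]
time_s: 18.3
tool_pos: [0.5563, 0.2111, 0.0764]
tool_rot: [40.8, 88.5, 45.1]
force: [0.7, 0.2, -2.3]
grip_width: 0.0113
[[ 0.019 -0.075  0.997]
 [ 0.019  0.997  0.075]
 [-1.     0.018  0.02 ]] [0.55634678 0.2110605  0.07643588] 94.29637631384638 [ 0.69638743  0.1711777  -2.30813398] [ 0.08647209 -0.09387833 -0.0289831 ]
```

View pics/w14c.png

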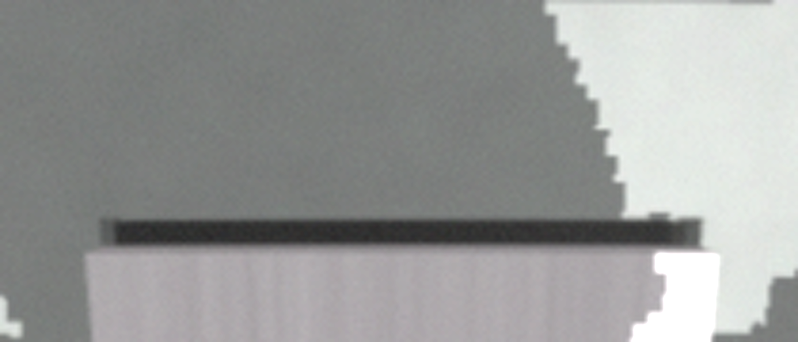

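View pics/s14.png

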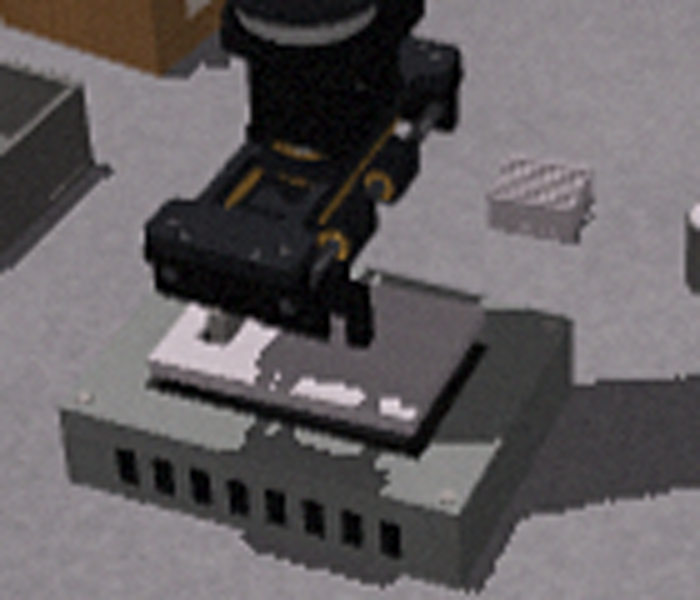

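```bash
python3 -m pendant '{"xyz":[[-0.0005,0,-0.007],[0,0,0]],"turn":[0,0]}' 0 50
python3 -m pendant '{"xyz":[[0,0,-0.004],[0,0,0]],"turn":[0,0]}' 0 50

```

```text
time_s: 18.65
tool_pos: [0.5557, 0.2109, 0.069]
tool_rot: [40.7, 88.5, 45.0]
force: [0.0, 0.1, -2.3]
grip_width: 0.0115
time_s: 18.9
tool_pos: [0.5561, 0.2112, 0.065]
tool_rot: [40.1, 88.4, 44.4]
force: [-1.2, 0.0, -2.1]
grip_width: 0.0113
```

```bash
python3 -m pendant '{"xyz":[[0,0,-0.003],[0,0,0]],"turn":[0,0]}' 0 60
python3 -m pendant '{"xyz":[[0,0,-0.003],[0,0,0]],"turn":[0,0]}' 0 60

```

```text
time_s: 19.15
tool_pos: [0.5561, 0.2118, 0.0628]
tool_rot: [39.4, 88.4, 43.7]
force: [-2.3, -0.2, 0.7]
grip_width: 0.0114
time_s: 19.4
tool_pos: [0.5561, 0.212, 0.0608]
tool_rot: [38.1, 88.4, 42.4]
force: [-3.0, -1.5, 5.3]
grip_width: 0.0115
```

```bash
python3 -m pendant '{"xyz":[[0,0,-0.004],[0,0,-0.002]],"turn":[0,0]}' 0 60

```

```text
time_s: 19.65
tool_pos: [0.5561, 0.2122, 0.0569]
tool_rot: [35.3, 88.4, 39.6]
force: [-7.0, -1.8, 16.4]
grip_width: 0.0113
```

```bash
python3 - <<'E'
from al import *
o,im=snap("wrist","w15.png",(200,40,440,340),2.5)
M=R.from_euler('xyz',o['tool_rot'],degrees=True).as_matrix();print(M.round(3),o['tool_pos'],np.degrees(np.arctan2(M[1,1],M[0,1])),o['force'],o['wrist_torque'])
snap("side","s15.png",(180,200,320,300),5.7)
E
```

```text
[[ 0.021 -0.076  0.997]
 [ 0.017  0.997  0.075]
 [-1.     0.016  0.022]] [0.5561062  0.21224311 0.05694876] 94.34277026723585 [-7.04538833 -1.83476431 16.41317954] [-0.66086826  0.94540793 -0.09912358]
```

View pics/w15.png

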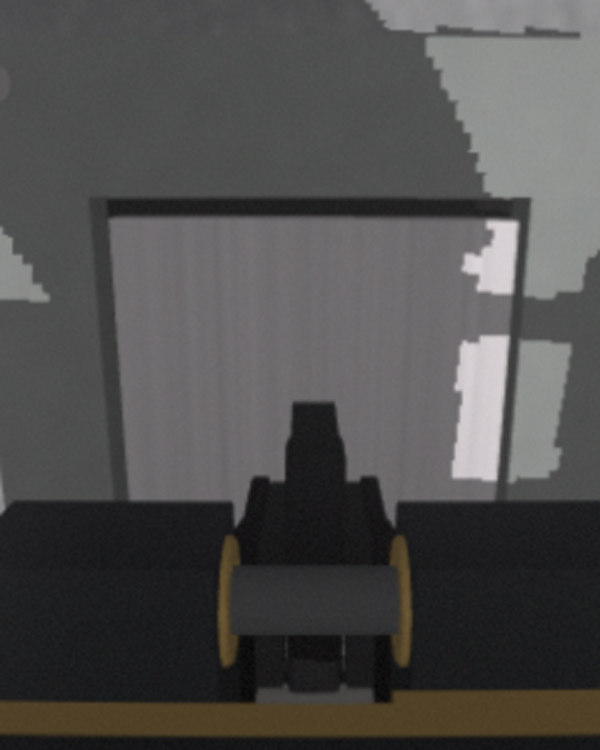

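View pics/s15.png

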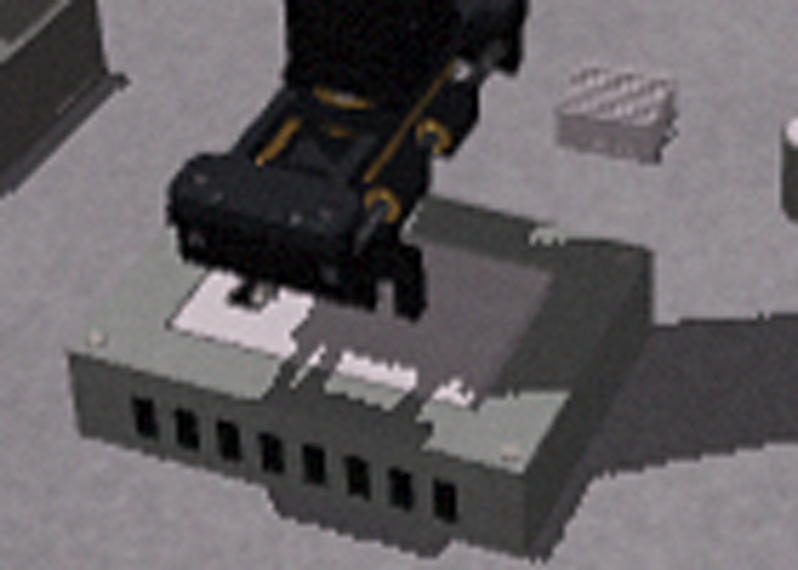

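```bash
python3 -m pendant '{"xyz":[[-0.002,0,0]],"turn":[0]}' 0 60
python3 - <<'E'
from al import *
for i in range(3):
    o,im=snap("wrist","w16.png",(200,40,440,340),2.5);print(o['time_s'],o['tool_pos'],o['force'],o['wrist_torque'])
M=R.from_euler('xyz',o['tool_rot'],degrees=True).as_matrix();print(M.round(3))
E
```

```text
time_s: 19.88
tool_pos: [0.5561, 0.2122, 0.0588]
tool_rot: [30.1, 88.2, 34.4]
force: [1.2, -2.3, 7.3]
grip_width: 0.0115
19.875 [0.5560689  0.21222613 0.05883309] [ 1.16701611 -2.25164547  7.25584165] [-0.38322234 -0.7304207  -0.10496943]
19.925 [0.55609969 0.21219852 0.05900744] [-1.94443357 -2.13515199  6.39504449] [-0.31237632 -0.31811366 -0.06820368]
19.975 [0.55610412 0.21222895 0.05887584] [-2.1192888  -1.20583746  7.16118618] [-0.29141716 -0.3012911  -0.08329067]
[[ 0.026 -0.075  0.997]
 [ 0.017  0.997  0.075]
 [-1.     0.016  0.027]]
```

View pics/w16.png

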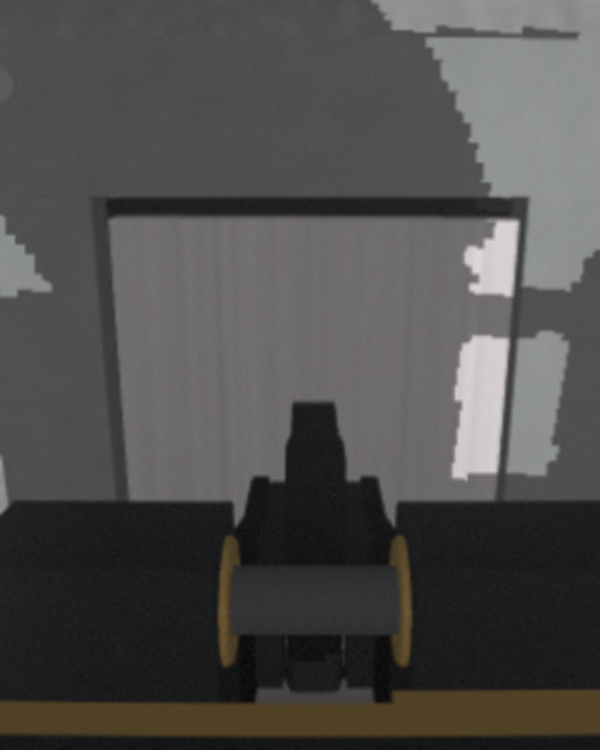

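```bash
python3 -m pendant '{"xyz":[[-0.001,0,-0.0025],[-0.001,0,-0.0015]],"turn":[0,0]}' 0 60
python3 - <<'E'
from al import *
for i in range(6):
    o,im=snap("side","s17.png",(180,200,320,300),5.7);print(o['time_s'],o['tool_pos'],o['force'])
M=R.from_euler('xyz',o['tool_rot'],degrees=True).as_matrix();print(M.round(3),o['wrist_torque'])
for n in("cover_handle","cover","cover_slot","fastener_bar"):print(n,net(pinpoint,"side",n)[:2])
E
```

```text
time_s: 20.27
tool_pos: [0.5562, 0.2122, 0.0578]
tool_rot: [25.3, 88.0, 29.6]
force: [-3.6, -1.4, 10.3]
grip_width: 0.0111
20.275 [0.55620402 0.21224119 0.0578015 ] [-3.59657395 -1.40999886 10.30414753]
20.325 [0.55621598 0.21221158 0.05785947] [-3.42069108 -1.87603481 10.55549497]
20.375 [0.5561949  0.21225803 0.0578727 ] [-4.53046965 -1.13884097  9.57613262]
20.425 [0.55619219 0.21222244 0.05786691] [-4.44870179 -1.96564493 10.31684174]
20.475 [0.55623148 0.21220685 0.0578631 ] [-4.3294236  -2.76217758  9.46368577]
20.525 [0.55619742 0.21222478 0.05786289] [-4.4486638  -1.78021259  9.24445094]
[[ 0.03  -0.075  0.997]
 [ 0.017  0.997  0.074]
 [-0.999  0.015  0.031]] [-0.44373732  0.3199107  -0.05909117]
cover_handle [(0.92, array([ 0.3531, -0.1865,  0.0238])), (0.64, array([ 0.2442, -0.3575,  0.05  ]))]
cover [(0.86, array([0.5555, 0.2118, 0.0447])), (0.81, array([ 0.3538, -0.1838, -0.0012]))]
cover_slot [(0.81, array([ 0.3866, -0.1657,  0.0076])), (0.65, array([0.6061, 0.2119, 0.0505]))]
fastener_bar [(0.61, array([0.5603, 0.2076, 0.0808]))]
```

View pics/s17.png

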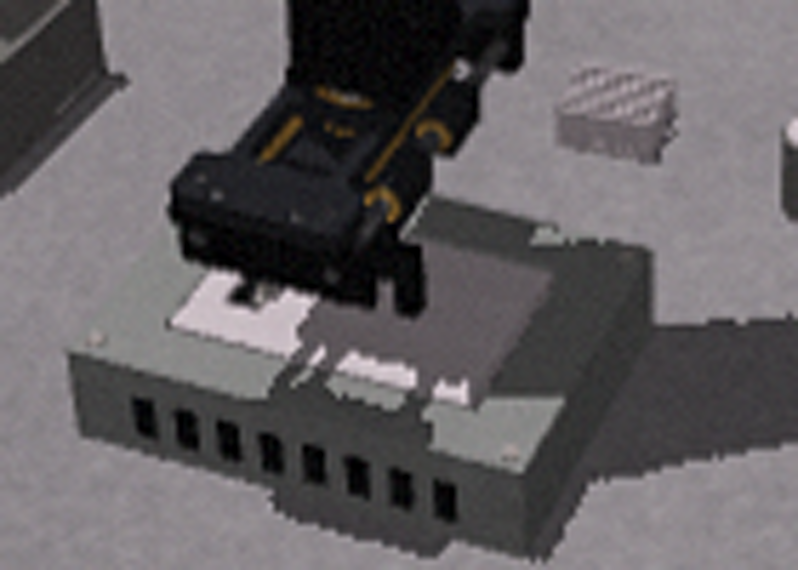

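```bash
python3 - <<'E'
from cell import *
sign_off()
o=readout.get_obs();print(o['time_s'],o['force'],o['tool_pos'])
E
```

```text
the job is handed in; nothing more can be done
the job is handed in; nothing more can be done
```

I turned the fastener about 67° until its bar lay across the opening. Then I picked up the middle-sized cover, laid it in with the bar through its slot, and pressed it down. I handed the job in at about 21 s, still gripping and pressing. The hand-in gave no verdict.

**Last checks**
- **Pressing depth:** tool height was 57.9 mm, against about 58 mm expected for flush. The push held at 9 to 10.5 N for 0.25 s, which with the cover's weight should press the gasket about 4 mm.
- **Position:** the last camera estimate put the cover's centre at (0.5555, 0.2118), within 2 mm of where I measured the opening. Cover and opening agreed in yaw to about 0.1° on the way down.
- **Fastener:** the bar was set to within about 0.5° of straight across. In the last side view it still comes through the slot.
- **Other items:** in the pictures I took, none of the bench items appeared to have been touched.

**Uncertain or disagreeing**
- **Level:** the cover's tilt was not measured directly. From the gripper's change of tilt since the grasp, I estimate up to about 0.035 rad (limit 0.06).
- **Sideways push:** a force of about 4 N along x remained at the end. The cover probably rests against the fastener end of the opening.
- **Part finder:** in the last side picture it placed the bar about 45 mm off its axis. It also did not find this cover's handle, which the gripper was hiding. I ignored both results.

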